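# Clear the tall bottle off the sample carriage and slide the carriage home

### The arm

A 6-joint arm with a two-finger parallel gripper is mounted at the origin on the work surface. World frame = base frame: x ahead of the robot, y to its left, z up, the work surface at z = 0. Lengths are in m, angles in rad, forces in N, time in s.
With the tool pointing down it reaches from about 0.325 to 0.85 m from the base axis. Payload 4.4 kg.
Tool frame: the origin (TCP) lies on the centre line of the jaws, within the pads' length; the fingertips stand 17 mm ahead of it and the grasp point (between the pads) lies 2 mm behind it (ctrl.tips_ahead is the distance from the TCP to the fingertips, in m); z points along the fingers, y is the line along which they close (so a half turn about z gives the same grasp; the last joint's range is limited). The gripper opens to 94 mm and grips with 3 to 60 N. Pads are 16 mm wide; open, the fingers measure 119 mm over their backs; the gripper's body (75 mm by 177 mm) begins 78 mm behind the grasp point.
Start: joints at [-1.421, 0.207, 1.542, -0, 1.393, -0.15], TCP at [0.17, -0.549, 0.222] pointing down, gripper open.
Joint ranges: [-2.73, 2.73], [-0.86, 2.22], [0.23, 2.46], [-1.11, 4.25], [0.08, 2.63], [-2.82, 2.82]. Speed limits (rad/s): [2.79, 2.79, 3.14, 3.14, 3.14, 3.14].

### API

Orientations are given as a unit quaternion [x, y, z, w].
In Python, from plant import ctrl gives the robot as it stands. The module is installed in compiled form; this text tells all that it offers.
- The arm moves only by the tool drive_tool, never from a script. Its argument "targets" is text: rows parted by semicolons, each of 5 numbers parted by spaces: the opening, from -1 (shut) to 1 (fully open), then the shift along the tool's x, y, z each as a share of 0.025 m, from -1 to 1, then the turn about the tool's z as a share of 0.12 rad, from -1 to 1. A call has 1 to 5 rows; each row shifts and turns the commanded pose from where the row before left it, along the tool's axes as they then stand; what a row does not reach is not made up. A row lasts 1/12 s, in which the tool goes at most 41.7 mm and 7.16 degrees, less where a joint would pass 70% of its speed; a pose out of reach is approached as far as the arm can. A call with a number of a shift or a turn outside -1 to 1 is refused whole. A call with a gripper value outside its range is refused whole. The fingers move at their own pace and stop on an object; "grip_force" is the grip in N (left out, the last holds). Time passes only in rows, so rows that do not move let the fingers close. It gives the time, the measured TCP pose, the force, the opening and the grip force at its end, in the units of the state.
- ctrl.get_obs(): the state, without advancing time (a new reading comes with each control period).
- ctrl.grab_frame(name): name is "scene" or "top" or "wrist"; returns the picture (384x512x3 uint8, blue, green, red); there is no depth.
- ctrl.camera_model(name): a dict with "camera_matrix" (3x3 intrinsics, pixels), "k1" (the pictures are not rectified: a ray, as slopes to the right and down, at radius r is drawn at 1 + k1 r^2 times it, then the intrinsics apply), "R" (3x3) and "t" (3): a world point X has camera coordinates R X + t; the wrist camera has in their place "T_tool_cam" (4x4, takes a point from camera to tool coordinates, whose origin is the TCP and whose axes are the flange's). Camera axes: x right, y down, z forward; pixel columns grow to the right and rows downward; lengths in m; the calibration is good to about 2 mm. A picture is of the moment at which its call begins: read the wrist's pose just before it. camera_model takes no time and is no camera call.
- ctrl.hand_in(): hands the job in; it is judged then, once.
The state is a dict: "t": time; "joints": joint angles; "qvel": joint speeds; "effort": joint torques, N m; "eef_pos": TCP position; "ee_rot": TCP orientation; "contact_force": force on the tool from outside, world axes, zero at the start; "torque": the same for the moment, N m; "gripper_width": finger opening in m; "gripper_force": force on a finger pad.
Only numpy, scipy, OpenCV 4.12 (cv2) and the standard library are available. Lean on these libraries where they do the work, as an engineer would, in place of code of your own. Each camera call takes 0.05 s, during which the arm holds its last target. There are 200 camera calls.

### The job

Somebody left a tall bottle standing on the pulled-out carriage of the sample loader, where it is too tall to go in under the roof. Lift it off and stand it upright inside the empty shallow tray on the bench, then slide the carriage fully home into the loader, with the short jar still standing on it.

Things in the scene. Friction and masses are not known exactly. Their poses are not given: they have to be found in the camera images.
- bottle_mid (a point): The tall bottle standing on the carriage: white plastic, round, 50 mm diameter, 110 mm tall with its narrower cap (straight body to 63 mm above its underside), about 0.16 kg. The point is on its axis half-way up. It stands on one side of the carriage, the jar on the other, axes at least 100 mm apart. (A like bottle on the bench beside the loader is not meant.)
- jar_mid (a point): The short jar that stays on the carriage: white plastic, round, 44 mm in diameter, 35 mm tall, about 0.06 kg. The point is on its axis half-way up. It stands loose on the carriage floor inside the rim and rides in with the carriage.
- pull_post (a point): The carriage's pull post: steel, upright, round, 22 mm diameter, from 16 to 76 mm above the bench, fixed on a flat lip (70 mm wide, top at 16 mm) at the carriage's outer end, free all round. The point is on its axis, 55 mm above the bench. x points along the slide into the loader (the way to push), z up. Fully out, the loader's front face lies 180 mm past the post along x.
- carriage (a joint): Slide in m: 0 fully out (the start), 0.12 fully home at its stop; about 2 N friction, stays where left. Carriage: grey metal tray 220 mm wide, floor 16 mm and rim 28 mm above the bench, outer rim 37 mm past the post. Loader: fixed cream box 260 mm wide, front roof 95 mm high with 68 mm free below it; 130 mm behind its front face it rises to 155 mm.
- tray_in (a point): The empty tray for the bottle: an open grey plastic tray fixed on the bench, 130 mm square, 18 mm high, walls 4 mm. The point is the centre of its inner floor, 4 mm above the bench; x and y along its sides. It is on the left or the right of the carriage.
There are look-alikes about, which are no part of the job. Of the things like the part that bears jar_mid, leave any that is pink, red or yellow; of the rest the larger one is meant.

How it is judged:
On the way, in this order (a step that is already met when the one before it is completed fails the run):
1. the tall bottle stands upright in the tray while the carriage is not yet home (x of bottle_mid in the frame of tray_in between -0.042 and 0.042 m and y of bottle_mid in the frame of tray_in between -0.042 and 0.042 m and z of bottle_mid in the frame of tray_in between 0.043 and 0.067 m and angle between bottle_mid's own z axis and vertical below 0.17 rad and value of joint carriage below 0.1 m), for 0.2 s.
2. the carriage is home with the jar standing on it (value of joint carriage above 0.108 m and x of jar_mid in the frame of pull_post between 0.04 and 0.2 m and y of jar_mid in the frame of pull_post between -0.11 and 0.11 m and z of jar_mid in the frame of pull_post between -0.035 and -0.01 m and angle between jar_mid's own z axis and vertical below 0.17 rad), for 0.2 s.
At the end, for the whole second after the job is handed in: The tall bottle stands upright (within 10 degrees) on the tray's floor, its axis within 42 mm of the tray's centre along each side; the carriage is at rest and home to within 12 mm; the short jar still stands upright (within 10 degrees) on the carriage (all of step 2 and x of bottle_mid in the frame of tray_in between -0.042 and 0.042 m and y of bottle_mid in the frame of tray_in between -0.042 and 0.042 m and z of bottle_mid in the frame of tray_in between 0.043 and 0.067 m and angle between bottle_mid's own z axis and vertical below 0.17 rad and velocity of joint carriage between -0.01 and 0.01 m/s); the robot touches nothing.
It fails at once if the jar is lifted off the carriage (height (world z) of jar_mid above 0.08 m).
It also fails if it takes over 56 s, if anything falls off the work surface, if the arm or the gripper's body presses on something with over 40 N, if the wrist force passes 120 N, or if a joint passes its speed limit or range.

## Working session

There is one attempt and no reset: what is moved stays moved. The work goes in short steps, Python scripts to look and compute and a tool call to move; the robot and the scene stay as the last step left them, time stands still between calls to the robot, and variables do not carry over. Pictures are saved under pics/ and viewed, at most 10 in all, crops included, and the job is handed in when it is done.

Besides the shell and the picture viewer there is one more tool, called after "Call:" as a command line: name --argument value ..., lists and objects as JSON in quotes. drive_tool: Moves the arm, as the interface text tells. Shift numbers are shares of 0.025 m and turn numbers shares of 0.12 rad, none past 1 either way. Its arguments: {"type":"object","properties":{"targets":{"type":"string"},"grip_force":{"type":"number"}},"required":["targets"]}

```bash
mkdir -p pics
cat > h.py <<'E'
import numpy as np, cv2
from plant import ctrl
from scipy.spatial.transform import Rotation as Ro
def cam(n, obs=None):
    m=ctrl.camera_model(n); K=np.array(m["camera_matrix"])
    if "R" in m: R=np.array(m["R"]);t=np.array(m["t"])
    else:
        o=obs or ctrl.get_obs(); T=np.eye(4);T[:3,:3]=Ro.from_quat(o["ee_rot"]).as_matrix();T[:3,3]=o["eef_pos"]
        W=np.linalg.inv(T@np.array(m["T_tool_cam"])); R=W[:3,:3];t=W[:3,3]
    return K,m["k1"],R,t
def p2w(c,u,v,z):
    K,k,R,t=c
    d=np.array([(u-K[0,2])/K[0,0],(v-K[1,2])/K[1,1]]); s=d.copy()
    for _ in range(20): s=d/(1+k*(s@s))
    r=R.T@np.array([s[0],s[1],1]); C=-R.T@t
    return (C+r*(z-C[2])/r[2]).round(4)
def w2p(c,X):
    K,k,R,t=c; p=R@np.array(X)+t; s=p[:2]/p[2]; s=s*(1+k*(s@s)); return (K[:2,:2]@s+K[:2,2]).round(1)
E
python3 - <<'E'
from h import *
for n in("top","scene"):
    f=ctrl.grab_frame(n); cv2.imwrite(f"pics/{n}0.png",f); cv2.imwrite(f"pics/{n}0b.png",cv2.resize(f,(800,600),interpolation=cv2.INTER_CUBIC))
    c=cam(n);print(n,c[0].round(1).tolist(),c[1],(-c[2].T@c[3]).round(3))
o=ctrl.get_obs();print(o); print(ctrl.camera_model("wrist")["T_tool_cam"])
E
```

```text
top [[408.7, 0.0, 257.5], [0.0, 408.7, 193.8], [0.0, 0.0, 1.0]] -0.012898020169837729 [ 0.374 -0.002  0.974]
scene [[422.8, 0.0, 257.5], [0.0, 422.8, 194.8], [0.0, 0.0, 1.0]] -0.14568800217529898 [ 1.009 -0.658  0.826]
{'t': 0.1, 'joints': array([-1.42051669e+00,  2.07347043e-01,  1.54277982e+00,  7.19418853e-06,
        1.39347984e+00, -1.50500587e-01]), 'qvel': array([-0.00056912, -0.00198716, -0.00477165, -0.00140546,  0.00025301,
       -0.00077008]), 'effort': array([-1.79435995e-05, -3.71861959e+01, -2.82293272e+01,  7.01395841e-02,
        3.11047398e-02, -5.69495239e-05]), 'eef_pos': array([ 0.17024132, -0.54851202,  0.22141475]), 'ee_rot': array([ 9.88712299e-01,  1.49823147e-01,  3.65130206e-06, -1.00702151e-03]), 'contact_force': array([-1.31266925, -0.15365496, -0.00370532]), 'torque': array([-0.00930274, -0.00063716, -0.03944789]), 'gripper_force': 0.0, 'gripper_width': 0.09384226522240981}
[[ 3.23593022e-05 -9.59254917e-01 -2.82542036e-01  8.32749613e-02]
 [ 9.99999996e-01  8.70806988e-06  8.49645014e-05 -8.30656671e-04]
 [-7.90422200e-05 -2.82542038e-01  9.59254914e-01 -1.63117598e-01]
 [ 0.00000000e+00  0.00000000e+00  0.00000000e+00  1.00000000e+00]]
```

View pics/top0b.png

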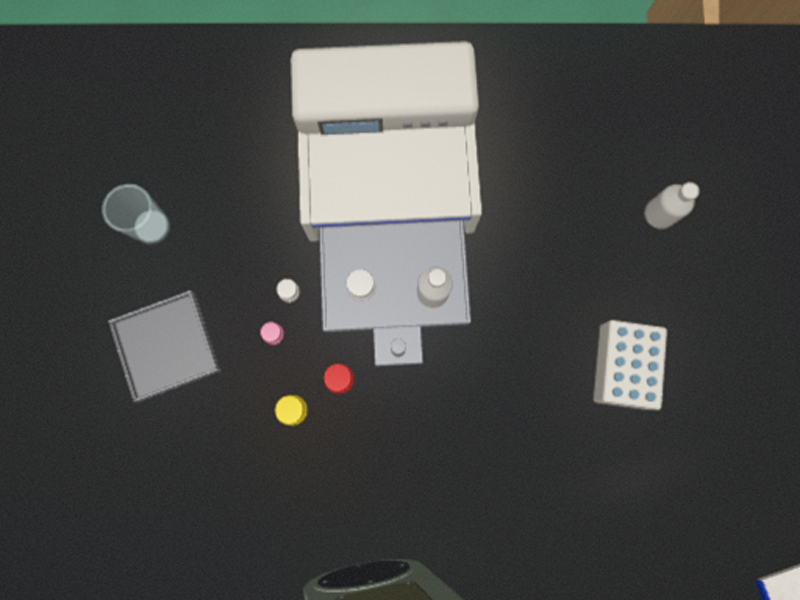

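View pics/scene0b.png

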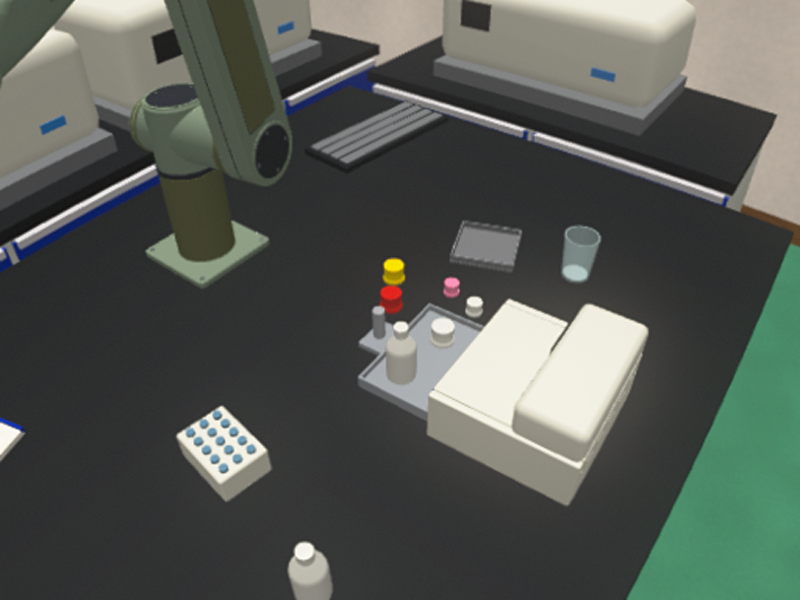

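Top view (800x600 scale): the loader is at the top centre, with the carriage below it. The bottle on the carriage has its cap at (437,278). White discs or jars: (360,283) large white on the carriage, (287,290) small white on the bench, plus pink (271,333), red (338,378) and yellow (291,410). The large white one on the carriage is the jar. The post is at (398,346) and the tray at (163,346). The look-alike bottle at (670,205) stands on the bench, so it is not meant.

Run:
```python
from h import *
c=cam("top"); s=.64
def g(n,u,v,z): print(n,p2w(c,u*s,v*s,z))
g("cap",437,277,.126); g("jartop",360,282,.051); g("post",398,345,.076)
for a in [(109,321),(192,292),(218,371),(135,401)]: g("traytop",*a,.018)
for a in [(323,330),(470,322),(320,224),(465,219)]: g("rim",*a,.028)
for a in [(374,327),(422,326),(423,363),(375,365)]: g("lip",*a,.016)
g("rooffront",313,223,.095);g("rooffront",470,218,.095)
c=cam("scene")
def g(n,u,v,z): print("S",n,p2w(c,u*s,v*s,z))
g("cap",402,328,.126); g("jartop",443,327,.051); g("post",379,310,.076)
for a in [(461,221),(522,232),(516,268),(450,256)]: g("traytop",*a,.018)
f=cv2.imread("pics/top0.png")[130:245,180:310]; cv2.imwrite("pics/crop1.png",cv2.resize(f,None,fx=5,fy=5,interpolation=cv2.INTER_CUBIC))
```

```text
cap [ 0.5569 -0.0581  0.126 ]
jartop [0.5659 0.0506 0.051 ]
post [ 0.4698 -0.0049  0.076 ]
traytop [0.5141 0.4307 0.018 ]
traytop [0.5582 0.3077 0.018 ]
traytop [0.4383 0.263  0.018 ]
traytop [0.3946 0.3837 0.018 ]
rim [0.4978 0.1066 0.028 ]
rim [ 0.5089 -0.113   0.028 ]
rim [0.6617 0.1137 0.028 ]
rim [ 0.6691 -0.1091  0.028 ]
lip [0.5036 0.031  0.016 ]
lip [ 0.5048 -0.0416  0.016 ]
lip [ 0.4489 -0.0425  0.016 ]
lip [0.4463 0.0294 0.016 ]
rooffront [0.6429 0.1155 0.095 ]
rooffront [ 0.6497 -0.1088  0.095 ]
S cap [ 0.5635 -0.0605  0.126 ]
S jartop [0.571  0.0471 0.051 ]
S post [ 0.4734 -0.0051  0.076 ]
S traytop [0.3959 0.3808 0.018 ]
S traytop [0.5234 0.4239 0.018 ]
S traytop [0.574  0.3059 0.018 ]
S traytop [0.4464 0.2606 0.018 ]
```

View pics/crop1.png

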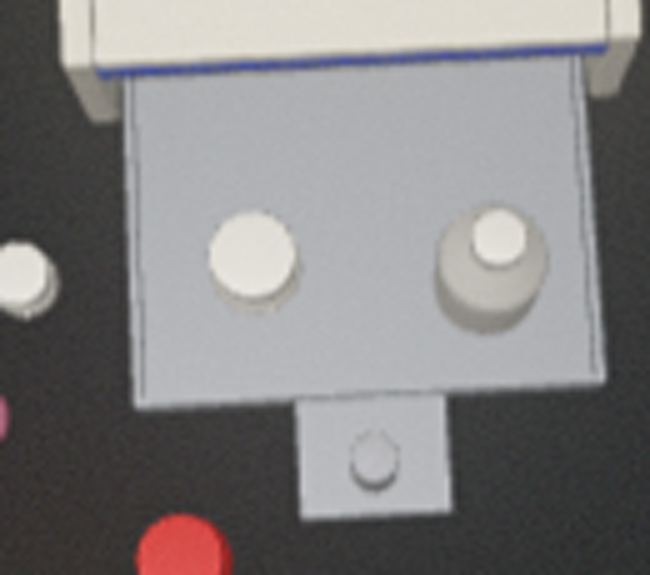

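The enlarged crop confirms the picks: jar at (252,255), tall bottle on the right of the carriage at (499,237), post at (375,455). The top and scene cameras agree to about 5 mm. That puts the bottle at (0.560,-0.059), the post at (0.471,-0.005), the tray centre at (0.478,0.346), and the slide yaw at about 0.045.

First I turn the tool to yaw 0, so its axes become world x, -y and -z.

Call:
drive_tool --targets "1 0 0 0 0.84; 1 0 0 0 0.84; 1 0 0 0 0.84; 1 0 0 0 0"

```text
t: 0.43
eef_pos: [0.1703, -0.5488, 0.2218]
ee_rot: [1.0, -0.002, -0.0, -0.001]
contact_force: [0.4, -0.0, -0.5]
gripper_width: 0.0938
gripper_force: 0.0
```

Call:
drive_tool --targets "1 0.8 -1 0 0; 1 0.8 -1 0 0; 1 0.8 -1 0 0; 1 0.8 -1 0 0; 1 0.8 -1 0 0"

```text
t: 0.85
eef_pos: [0.271, -0.4229, 0.222]
ee_rot: [1.0, 0.0, -0.0, -0.0]
contact_force: [0.3, -0.9, 0.3]
gripper_width: 0.0943
gripper_force: 0.0
```

Call:
drive_tool --targets "1 0.8 -1 0 0; 1 0.8 -1 0 0; 1 0.8 -1 0 0; 1 0.8 -1 0 0; 1 0.8 -1 0 0"

```text
t: 1.27
eef_pos: [0.3713, -0.298, 0.2223]
ee_rot: [1.0, 0.001, -0.0, -0.0]
contact_force: [0.2, -0.0, 0.7]
gripper_width: 0.0939
gripper_force: 0.0
```

Call:
drive_tool --targets "1 0.8 -1 0 0; 1 0.8 -1 0 0; 1 0.8 -1 0 0; 1 0.8 -1 0 0; 1 0.8 -1 0 0"

```text
t: 1.68
eef_pos: [0.4715, -0.1731, 0.2222]
ee_rot: [1.0, 0.001, -0.0, -0.0]
contact_force: [0.3, -0.3, -0.0]
gripper_width: 0.0943
gripper_force: 0.0
```

Call:
drive_tool --targets "1 0.5 -1 0 0; 1 0.5 -1 0 0; 1 0.5 -1 0 0; 1 0.5 -1 0 0; 1 0 -0.5 0 0"

```text
t: 2.1
eef_pos: [0.5223, -0.0596, 0.2222]
ee_rot: [1.0, 0.002, 0.0, -0.001]
contact_force: [0.8, 0.0, -1.0]
gripper_width: 0.0938
gripper_force: 0.0
```

Run:
```python
from h import *
o=ctrl.get_obs(); f=ctrl.grab_frame("wrist"); cv2.imwrite("pics/w1.png",cv2.resize(f,(800,600),interpolation=cv2.INTER_CUBIC))
c=cam("wrist",o); print(o["eef_pos"])
for X in [(.557,-.058,.126),(.5635,-.0605,.126),(.566,.0506,.051),(.47,-.005,.076)]: print(X,w2p(c,X)/.64)
```

```text
[ 0.52233371 -0.05963703  0.22219432]
(0.557, -0.058, 0.126) [398.59375 257.03125]
(0.5635, -0.0605, 0.126) [402.8125  246.09375]
(0.566, 0.0506, 0.051) [253.4375 226.5625]
(0.47, -0.005, 0.076) [327.5     359.53125]
```

View pics/w1.png

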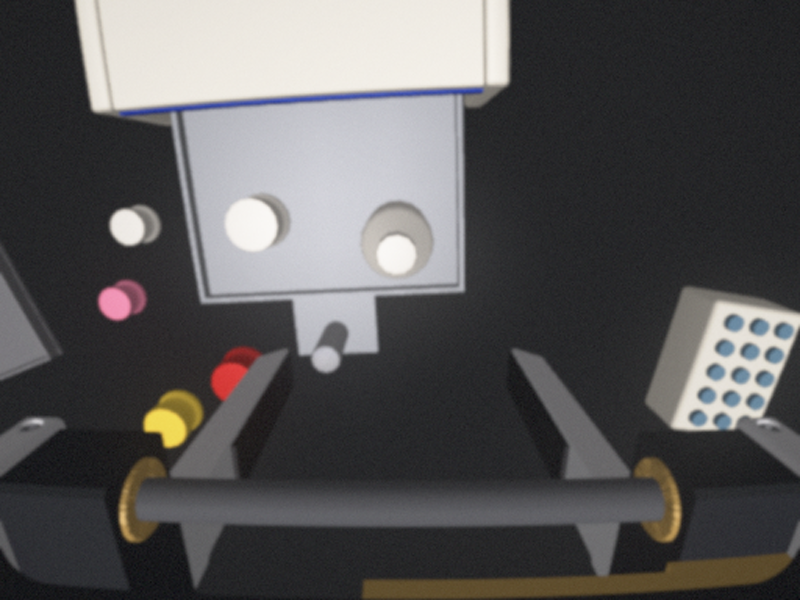

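The wrist view has the bottle cap at (397,254), the jar at (252,224) and the post top at (326,360). This refines the bottle to (0.559,-0.057) and the post to (0.470,-0.004). Next I centre over the bottle and descend to TCP z = 0.058.

Call:
drive_tool --targets "1 0.75 -0.1 0 0; 1 0.75 0 0 0; 1 0 0 0.8 0; 1 0 0 0.8 0; 1 0 0 0.8 0"

```text
t: 2.57
eef_pos: [0.5585, -0.061, 0.162]
ee_rot: [1.0, -0.0, 0.0, 0.0]
contact_force: [0.6, 0.1, -0.2]
gripper_width: 0.0943
gripper_force: 0.0
```

Call:
drive_tool --targets "1 0 0 0.8 0; 1 0 0 0.8 0; 1 0 0 0.8 0; 1 0 0 0.8 0; 1 0 0 0.8 0"

```text
t: 2.98
eef_pos: [0.5578, -0.061, 0.0615]
ee_rot: [1.0, -0.0, -0.0, 0.0]
contact_force: [0.3, 0.1, -0.2]
gripper_width: 0.0937
gripper_force: 0.0
```

Call:
drive_tool --targets "1 0 0 0.17 0; 0 0 0 0 0; -1 0 0 0 0; -1 0 0 0 0; -1 0 0 0 0" --grip_force 15

```text
t: 3.4
eef_pos: [0.5599, -0.0604, 0.0599]
ee_rot: [1.0, -0.001, 0.002, 0.0]
contact_force: [-0.2, 0.5, 0.1]
gripper_width: 0.0711
gripper_force: 0.0
```

Call:
drive_tool --targets "-1 0 0 0 0; -1 0 0 0 0; -1 0 0 0 0; -1 0 0 0 0"

```text
t: 3.73
eef_pos: [0.5591, -0.0595, 0.0588]
ee_rot: [1.0, -0.001, 0.001, -0.0]
contact_force: [0.3, 1.8, 2.5]
gripper_width: 0.0495
gripper_force: 15.0
```

Call:
drive_tool --targets "-1 0 0 -0.3 0; -1 0 0 -0.7 0; -1 0 0 -1 0; -1 0 0 -1 0; -1 0 0 -1 0" --grip_force 20

```text
t: 4.15
eef_pos: [0.5579, -0.0598, 0.1589]
ee_rot: [1.0, -0.001, -0.001, -0.0]
contact_force: [0.1, -0.3, -1.3]
gripper_width: 0.0497
gripper_force: 20.0
```

Call:
drive_tool --targets "-1 0 0 -0.8 0; -1 -0.2 -0.5 0 0; -1 -0.2 -0.9 0 0; -1 -0.2 -0.9 0 0; -1 -0.2 -0.9 0 0"

```text
t: 4.57
eef_pos: [0.5368, 0.0217, 0.1766]
ee_rot: [1.0, -0.001, -0.001, -0.0]
contact_force: [0.4, 0.3, -0.9]
gripper_width: 0.0498
gripper_force: 20.0
```

Call:
drive_tool --targets "-1 -0.2 -0.9 0 0; -1 -0.2 -0.9 0 0; -1 -0.2 -0.9 0 0; -1 -0.2 -0.9 0 0; -1 -0.2 -0.9 0 0"

```text
t: 4.98
eef_pos: [0.5116, 0.1344, 0.1764]
ee_rot: [1.0, -0.001, -0.002, 0.0]
contact_force: [1.2, 0.9, -1.5]
gripper_width: 0.0496
gripper_force: 20.0
```

Call:
drive_tool --targets "-1 -0.2 -0.9 0 0; -1 -0.2 -0.9 0 0; -1 -0.2 -0.9 0 0; -1 -0.2 -0.9 0 0; -1 -0.2 -0.9 0 0"

```text
t: 5.4
eef_pos: [0.4867, 0.2465, 0.1763]
ee_rot: [1.0, -0.001, -0.002, 0.0]
contact_force: [-0.1, 0.3, -0.9]
gripper_width: 0.05
gripper_force: 20.0
```

Run:
```python
from h import *
o=ctrl.get_obs(); f=ctrl.grab_frame("top"); cv2.imwrite("pics/t2.png",cv2.resize(f,(800,600),interpolation=cv2.INTER_CUBIC))
print(o["eef_pos"],o["gripper_width"])
```

```text
[0.48672598 0.24654536 0.17631378] 0.04996760588158259
```

View pics/t2.png

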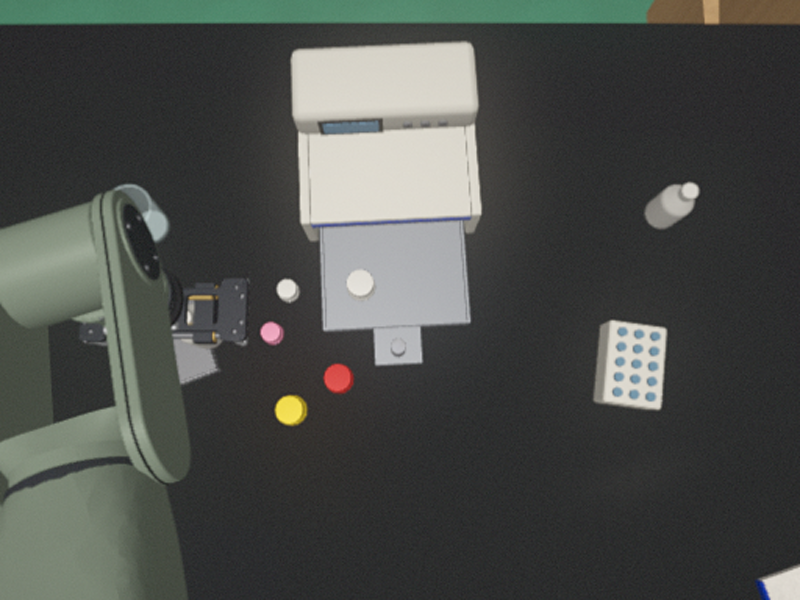

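Top view: the bottle is in the gripper, hidden under the arm. The jar is still at (360,283) and the carriage has not moved. I carry on to the tray centre and lower to TCP z of about 0.048.

Call:
drive_tool --targets "-1 -0.1 -0.9 0 0; -1 -0.1 -0.9 0 0; -1 -0.1 -0.9 0 0; -1 -0.05 -0.8 0 0; -1 0 -0.5 0 0"

```text
t: 5.87
eef_pos: [0.4783, 0.347, 0.1765]
ee_rot: [1.0, 0.0, -0.001, 0.0]
contact_force: [0.1, -0.2, -1.1]
gripper_width: 0.0498
gripper_force: 20.0
```

Call:
drive_tool --targets "-1 0 0 0.4 0; -1 0 0 0.9 0; -1 0 0 0.9 0; -1 0 0 0.9 0; -1 0 0 0.8 0"

```text
t: 6.28
eef_pos: [0.4791, 0.3435, 0.0778]
ee_rot: [1.0, -0.001, -0.001, 0.001]
contact_force: [-0.3, 0.4, -0.7]
gripper_width: 0.0498
gripper_force: 20.0
```

Call:
drive_tool --targets "-1 0 0 0.6 0; -1 0 0 0.3 0; -1 0 0 0.2 0; -1 0 0 0 0"

```text
t: 6.62
eef_pos: [0.4796, 0.3442, 0.0517]
ee_rot: [1.0, -0.001, -0.001, 0.001]
contact_force: [0.7, 0.5, -0.8]
gripper_width: 0.0495
gripper_force: 20.0
```

Call:
drive_tool --targets "-1 0 0 0.1 0; -1 0 0 0.05 0; -1 0 0 0 0"

```text
t: 6.87
eef_pos: [0.4812, 0.3456, 0.0503]
ee_rot: [1.0, -0.001, 0.001, -0.0]
contact_force: [0.5, 0.1, -1.4]
gripper_width: 0.0498
gripper_force: 20.0
```

Call:
drive_tool --targets "-1 0 0 0.06 0; -1 0 0 0 0"

```text
t: 7.03
eef_pos: [0.4808, 0.3455, 0.0484]
ee_rot: [1.0, -0.001, 0.0, -0.0]
contact_force: [-0.6, -0.7, -2.1]
gripper_width: 0.0499
gripper_force: 20.0
```

Call:
drive_tool --targets "-1 0 0 0.05 0; -1 0 0 0 0"

```text
t: 7.2
eef_pos: [0.4807, 0.3455, 0.0469]
ee_rot: [1.0, -0.001, 0.0, -0.0]
contact_force: [0.6, -0.4, -0.8]
gripper_width: 0.0493
gripper_force: 20.0
```

Call:
drive_tool --targets "-1 0 0 0.05 0; -1 0 0 0 0"

```text
t: 7.37
eef_pos: [0.4808, 0.3455, 0.0469]
ee_rot: [1.0, -0.001, 0.0, -0.0]
contact_force: [-1.5, -1.8, 6.3]
gripper_width: 0.0498
gripper_force: 20.0
```

Call:
drive_tool --targets "-0.1 0 0 0 0; 0.2 0 0 0 0; 0.4 0 0 0 0; 1 0 0 0 0; 1 0 0 0 0"

```text
t: 7.78
eef_pos: [0.4806, 0.3453, 0.0453]
ee_rot: [1.0, -0.001, -0.0, -0.0]
contact_force: [-0.2, -0.7, -0.2]
gripper_width: 0.0729
gripper_force: 0.0
```

Call:
drive_tool --targets "1 0 0 0 0; 1 0 0 0 0; 1 0 0 0 0"

```text
t: 8.03
eef_pos: [0.4805, 0.3453, 0.0453]
ee_rot: [1.0, -0.001, -0.0, 0.0]
contact_force: [0.6, 0.9, 1.0]
gripper_width: 0.0921
gripper_force: 0.0
```

Touchdown showed as 6 N upward, and the bottle is released. I rise and look.

Call:
drive_tool --targets "1 0 0 -0.5 0; 1 0 0 -1 0; 1 0 0 -1 0; 1 0 0 -1 0; 1 0 0 -1 0"

```text
t: 8.45
eef_pos: [0.4806, 0.3453, 0.1601]
ee_rot: [1.0, -0.001, 0.0, -0.0]
contact_force: [-0.8, 0.0, 0.1]
gripper_width: 0.0939
gripper_force: 0.0
```

Call:
drive_tool --targets "1 0 0 -1 0; 1 -0.1 1 0 0; 0.5 -0.1 1 0 0; 0 -0.1 1 0 0; -1 -0.1 1 0 0" --grip_force 10

```text
t: 8.87
eef_pos: [0.4703, 0.2446, 0.1843]
ee_rot: [1.0, -0.0, 0.001, -0.0]
contact_force: [0.5, -0.8, 0.0]
gripper_width: 0.0777
gripper_force: 0.0
```

Call:
drive_tool --targets "-1 -0.2 1 0 0; -1 -0.2 1 0 0; -1 -0.2 1 0 0; -1 -0.2 1 0 0; -1 -0.2 1 0 0"

```text
t: 9.28
eef_pos: [0.445, 0.1193, 0.184]
ee_rot: [1.0, -0.001, 0.001, -0.0]
contact_force: [0.6, 0.4, 0.1]
gripper_width: 0.0437
gripper_force: 0.0
```

Call:
drive_tool --targets "-1 -0.2 1 0 0; -1 -0.2 1 0 0; -1 -0.2 1 0 0; -1 -0.2 1 0 0; -1 -0.2 1 0 0"

```text
t: 9.7
eef_pos: [0.4198, -0.0057, 0.184]
ee_rot: [1.0, -0.001, 0.001, 0.0]
contact_force: [0.9, -0.5, 0.8]
gripper_width: 0.0104
gripper_force: 0.0
```

Run:
```python
from h import *
o=ctrl.get_obs(); f=ctrl.grab_frame("top"); g=ctrl.grab_frame("scene")
a=cv2.resize(f[150:300,40:240],(400,300)); b=cv2.resize(g[120:270,220:420],(400,300)); cv2.imwrite("pics/p3.png",np.hstack([a,b]))
c=cam("top"); print(o["eef_pos"],o["gripper_width"]); print(w2p(c,(.48,.346,.114)),w2p(c,(.48,.346,.004)))
```

```text
[ 0.41977786 -0.00570978  0.1840406 ] 0.010417618584926932
[ 88.6 214.8] [107.  220.4]
```

View pics/p3.png

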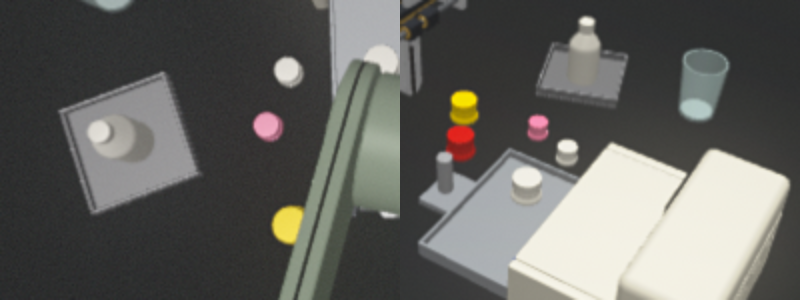

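The bottle stands upright in the middle of the tray: left panel cap at (99,132), right panel at (585,58). The jar is undisturbed on the carriage at (526,184). I lower the closed fingers behind the post.

Call:
drive_tool --targets "-1 0 0 0.9 0; -1 0 0 0.9 0; -1 0 0 0.9 0; -1 0 0 0.9 0; -1 0 0 0.9 0"

```text
t: 10.22
eef_pos: [0.4206, -0.0039, 0.0703]
ee_rot: [1.0, -0.001, 0.001, -0.0]
contact_force: [-0.3, -0.4, 0.0]
gripper_width: 0.0007
gripper_force: 0.0
```

Call:
drive_tool --targets "-1 0 0 0.7 0; -1 0 0 0 0; -1 0.3 0 0 0; -1 0.3 0 0 0; -1 0.2 0 0 0"

```text
t: 10.63
eef_pos: [0.4432, -0.0048, 0.0549]
ee_rot: [1.0, -0.001, 0.002, 0.0]
contact_force: [-0.2, 0.2, 0.4]
gripper_width: 0.0005
gripper_force: 0.0
```

Call:
drive_tool --targets "-1 0.2 0 0 0; -1 0.2 0 0 0; -1 0.2 0 0 0; -1 0.2 0 0 0; -1 0.2 0 0 0"

```text
t: 11.05
eef_pos: [0.4649, -0.0044, 0.0529]
ee_rot: [1.0, -0.001, -0.001, -0.0]
contact_force: [-2.3, 1.3, 2.2]
gripper_width: 0.0001
gripper_force: 1.2
```

Call:
drive_tool --targets "-1 0.2 -0.01 0 0; -1 0.2 -0.01 0 0; -1 0.2 -0.01 0 0; -1 0.2 -0.01 0 0; -1 0.2 -0.01 0 0"

```text
t: 11.47
eef_pos: [0.4903, -0.0032, 0.0528]
ee_rot: [1.0, -0.001, -0.0, -0.0]
contact_force: [-2.5, 2.3, 0.8]
gripper_width: 0.0003
gripper_force: 1.2
```

Call:
drive_tool --targets "-1 0.2 -0.01 0 0; -1 0.2 -0.01 0 0; -1 0.2 -0.01 0 0; -1 0.2 -0.01 0 0; -1 0.2 -0.01 0 0"

```text
t: 11.88
eef_pos: [0.5153, -0.0021, 0.0528]
ee_rot: [1.0, -0.001, -0.0, -0.0]
contact_force: [-2.4, 2.1, 0.7]
gripper_width: 0.0003
gripper_force: 1.2
```

Call:
drive_tool --targets "-1 0.2 -0.01 0 0; -1 0.2 -0.01 0 0; -1 0.2 -0.01 0 0; -1 0.2 -0.01 0 0; -1 0.2 -0.01 0 0"

```text
t: 12.3
eef_pos: [0.5404, -0.0009, 0.0528]
ee_rot: [1.0, -0.001, -0.0, -0.0]
contact_force: [-2.7, 2.6, -0.3]
gripper_width: 0.0007
gripper_force: 1.2
```

Call:
drive_tool --targets "-1 0.2 -0.01 0 0; -1 0.2 -0.01 0 0; -1 0.15 -0.01 0 0; -1 0.1 0 0 0"

```text
t: 12.63
eef_pos: [0.5569, -0.0004, 0.0529]
ee_rot: [1.0, -0.001, 0.0, 0.0]
contact_force: [-2.2, 1.8, -0.8]
gripper_width: 0.0004
gripper_force: 1.1
```

Small steps from here until the stop shows in the force.

Call:
drive_tool --targets "-1 0.12 0 0 0; -1 0.12 0 0 0; -1 0.08 0 0 0"

```text
t: 12.88
eef_pos: [0.5646, -0.0004, 0.053]
ee_rot: [1.0, -0.001, 0.0, 0.0]
contact_force: [-1.8, 2.1, 0.5]
gripper_width: 0.0003
gripper_force: 1.1
```

Call:
drive_tool --targets "-1 0.08 0 0 0; -1 0.08 0 0 0"

```text
t: 13.05
eef_pos: [0.5684, -0.0003, 0.053]
ee_rot: [1.0, -0.001, -0.0, -0.0]
contact_force: [-1.6, 1.7, -0.1]
gripper_width: 0.0003
gripper_force: 1.1
```

Call:
drive_tool --targets "-1 0.08 0 0 0; -1 0.04 0 0 0"

```text
t: 13.22
eef_pos: [0.5698, -0.0003, 0.0529]
ee_rot: [1.0, -0.001, -0.002, -0.0]
contact_force: [-8.4, 1.5, 4.8]
gripper_width: 0.0007
gripper_force: 4.2
```

Call:
drive_tool --targets "-1 0.04 0 0 0; -1 0.04 0 0 0"

```text
t: 13.38
eef_pos: [0.5698, -0.0003, 0.0529]
ee_rot: [1.0, -0.0, -0.004, 0.0]
contact_force: [-13.6, 1.8, 10.6]
gripper_width: 0.0002
gripper_force: 6.7
```

Call:
drive_tool --targets "-1 0.04 0 0 0; -1 0.04 0 0 0"

```text
t: 13.55
eef_pos: [0.5699, -0.0003, 0.0529]
ee_rot: [1.0, -0.0, -0.006, 0.0]
contact_force: [-17.7, 0.8, 15.3]
gripper_width: 0.0002
gripper_force: 9.2
```

The force is rising with no further travel, so the carriage is at its stop at the expected position (0.570). I back off, rise and check.

Call:
drive_tool --targets "-1 -0.2 0 0 0; -1 -0.5 0 0 0; -1 -1 0 0 0; -1 -1 0 0 0; -1 0 0 -0.8 0"

```text
t: 13.97
eef_pos: [0.4991, 0.0005, 0.0681]
ee_rot: [1.0, -0.001, -0.007, -0.001]
contact_force: [-0.5, -0.2, -1.3]
gripper_width: 0.0004
gripper_force: 0.0
```

Call:
drive_tool --targets "-1 0 0 -1 0; -1 0 0 -1 0; -1 0 0 -1 0; -1 0 0 -1 0; -1 0 0 0 0"

```text
t: 14.38
eef_pos: [0.5133, -0.0016, 0.1797]
ee_rot: [1.0, -0.001, 0.007, 0.002]
contact_force: [1.1, 0.2, 1.2]
gripper_width: 0.0003
gripper_force: 0.0
```

Call:
drive_tool --targets "-1 0 1 0 0; -1 0 1 0 0; -1 0 1 0 0; -1 0 1 0 0; -1 0 1 0 0"

```text
t: 14.8
eef_pos: [0.5079, -0.127, 0.1726]
ee_rot: [1.0, -0.001, 0.001, 0.001]
contact_force: [0.2, -0.8, 0.3]
gripper_width: 0.0005
gripper_force: 0.0
```

Call:
drive_tool --targets "-1 0 1 0 0; -1 0 1 0 0; -1 0 1 0 0; -1 0 0 0 0; -1 0 0 0 0"

```text
t: 15.22
eef_pos: [0.5075, -0.2017, 0.1724]
ee_rot: [1.0, -0.002, 0.0, 0.0]
contact_force: [0.3, 1.2, -0.0]
gripper_width: 0.0001
gripper_force: 0.0
```

Run:
```python
from h import *
f=ctrl.grab_frame("top"); g=ctrl.grab_frame("scene"); o=ctrl.get_obs()
a=cv2.resize(f[100:260,40:320],(400,229)); b=cv2.resize(g[120:280,200:400],(400,320))
im=np.zeros((320,800,3),np.uint8); im[:229,:400]=a; im[:,400:]=b; cv2.imwrite("pics/p4.png",im)
c=cam("top"); p=w2p(c,(.590,.001,.076)); print(o["eef_pos"],"post exp",p,(p-[40,100])/.7)
```

```text
[ 0.50733945 -0.19981812  0.17240321] post exp [251.8 167.7] [302.57142857  96.71428571]
```

View pics/p4.png

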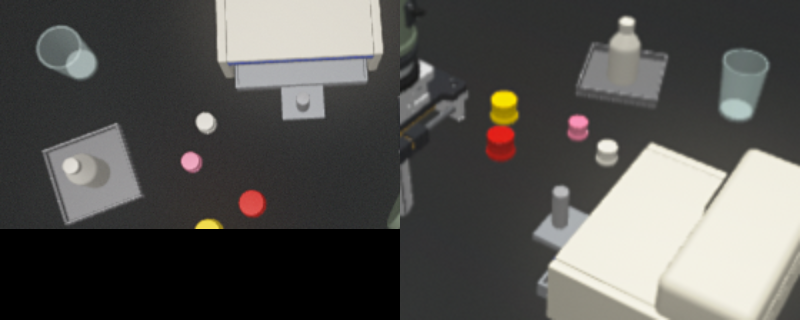

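The post is at (302,98) against an expected (302.6,96.7), so the carriage is home. The bottle is upright in the tray and the arm is clear. The jar is now under the roof and out of sight. It rode in at 0.06 m/s, so it should still be standing.

```bash
python3 -c "
from plant import ctrl
print(ctrl.hand_in())"
```

```text
the job is handed in; nothing more can be done
None
```

I handed the job in at about 15 s: the tall bottle stands upright in the tray and the carriage is home at its stop; the jar rode in on it and is now out of sight under the roof, so I couldn't check that it is still standing, and hand-in returned no verdict.

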